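# Find the power module with a loose core by shaking, and load it in the opening fixture

### The job

In one of the three sealed power modules in the foam tray the transformer core has broken loose; nothing shows from outside. Lift the modules clear of the tray and shake them one after another, gently, back and forth along their length a few times, until you have felt which one rattles, then lay that one lengthwise, right way up, between the guide bars of the opening fixture and push it gently until it is fully home against the end stop. The other two must lie flat, right way up, in pockets of the tray, and nothing else on the bench may be disturbed.

Things in the scene. Friction and masses are not known exactly. Their poses are not given: they have to be found in the camera images.
- tray: blue-rimmed tray with dark foam, 174 x 300 mm, rim 17 mm high; origin under its centre, z up, y along the row of its three pockets, x along each pocket. Each pocket: 138 mm (x) by 62 mm (y), 10 mm deep, floor 4 mm above the table. Modules are to be handled gently: over 0.7 m/s, or dropped, is rough.
- bay_1 (a point): centre of the floor of pocket 1. In it lies a sealed grey module, 110 (along tray x) x 56 x 44 mm, 0.35 to 0.58 kg, top 48 mm above the table, up to 12 mm off-centre along x and 2 mm along y, turned up to 1 degree. The three look alike; in one a core of about 180 g is loose and slides 36 mm along the module (about 0.06 N m at the wrist) if tilted 8 degrees or shaken.
- bay_2 (a point): centre of the floor of pocket 2. In it lies a sealed grey module, 110 (along tray x) x 56 x 44 mm, 0.35 to 0.58 kg, top 48 mm above the table, up to 12 mm off-centre along x and 2 mm along y, turned up to 1 degree. The three look alike; in one a core of about 180 g is loose and slides 36 mm along the module (about 0.06 N m at the wrist) if tilted 8 degrees or shaken.
- bay_3 (a point): centre of the floor of pocket 3. In it lies a sealed grey module, 110 (along tray x) x 56 x 44 mm, 0.35 to 0.58 kg, top 48 mm above the table, up to 12 mm off-centre along x and 2 mm along y, turned up to 1 degree. The three look alike; in one a core of about 180 g is loose and slides 36 mm along the module (about 0.06 N m at the wrist) if tilted 8 degrees or shaken.
- fixture: aluminium case-opening fixture, fixed: base plate 190 x 116 x 10 mm, origin under its centre, z up. Two steel guide bars along x, 135 mm long (x -80 to +56 mm), tops 21.5 mm above the table, inner faces 62 mm apart with bevelled tops, take a module lengthwise; its floor is 10 mm above the table. End stop at the +x end.
- stop_face (a point): middle of the rubber-faced end stop of the fixture (rigid, 62 mm wide, 40 mm high above the table), on the face that looks along the fixture's -x; the module's end is pushed against it. The axes are the fixture's. More than 25 N against it is ramming.
- home (a point): point on the fixture's floor, 55 mm before the stop face, over which the module's middle stands when it is fully home. The axes are the fixture's.
- flux_tub: green plastic flux tub with a lid, 60 mm across, 26 mm high, loose, in front of the fixture; origin under its centre. Not to be disturbed.
- tape_roll: amber roll of tape lying flat, 84 mm across, 20 mm high, loose, behind the fixture's stop; origin under its centre. Not to be disturbed.
- tip_cleaner: dark tin with brass wool, 60 mm across, 40 mm high, loose, behind the tray; origin under its centre. Not to be disturbed.
Things that resemble listed ones, but are neither listed nor needed, are in the scene too. Several things have the shape of the fixture; the one meant has the colours described above.

How it is judged:
By the outcome, as a careful person would: the job done as asked, in the order asked, and still so for the second after the job is handed in, with the robot touching nothing.
It also fails if it takes over 72 s, if anything falls off the work surface, if the arm or the gripper's body presses on something with over 40 N, if the wrist force passes 120 N, or if a joint passes its speed limit or range.

### The arm

A 7-joint arm with a two-finger parallel gripper is mounted at the origin on the work surface. World frame = base frame: x ahead of the robot, y to its left, z up, the work surface at z = 0. Lengths are in m, angles in rad, forces in N, time in s.
With the tool pointing down it reaches from about 0.4 to 0.85 m from the base axis. Payload 10.4 kg.
Tool frame: the origin (TCP) lies between the finger pads; the fingertips stand 14 mm ahead of it and the grasp point (between the pads) lies 5 mm behind it; z points along the fingers, y is the direction in which the jaws open and shut (so a half turn about z gives the same grasp; the last joint's range is limited). The gripper opens to 87 mm and grips with 3 to 60 N. Pads are 19 mm wide; open, the fingers measure 117 mm over their backs; the gripper's body (75 mm by 190 mm) begins 51 mm behind the grasp point.
Start: joints at [1.145, 0.332, -0.065, 1.46, 0.022, 1.35, -0.088], TCP at [0.245, -0.575, 0.237] pointing down, gripper open.
Joint ranges: [-2.6, 2.6], [-0.5, 2.12], [-1.47, 1.34], [0.16, 2.42], [-1.27, 4.41], [0.06, 2.06], [-2.6, 2.6]. Speed limits (rad/s): [2.22, 2.22, 2.79, 2.79, 3.14, 3.14, 3.14].

### API

Orientations are given as a unit quaternion [x, y, z, w].
In Python, from bench import readout, camera, calibration, order gives the robot as it stands.
- The arm moves only by the tool apply_moves, never from a script. Its argument "deltas" is a list of rows, each an object with "translation": the shift along the world's x, y, z in m, a list of three; "turn": the turn, a rotation vector about the world's x, y, z in rad, a list of three; "hand": the finger opening in m, from 0 to 0.087. A call has 1 to 5 rows; each row shifts and turns the pose as measured when the row begins; what a row does not reach is not made up. A row lasts 1/10 s, in which the tool goes at most 50 mm and 8.59 degrees, less where a joint would pass 70% of its speed; a pose out of reach is approached as far as the arm can. A call with a gripper value outside its range is refused whole. The fingers move at their own pace and stop on an object; "newtons" is the grip in N (left out, the last holds). Time passes only in rows, so rows that do not move let the fingers close. It gives the time, the measured TCP pose, the force and the opening at its end, in the units of the state.
- readout.read_state(): the state, without advancing time (a new reading comes with each control period).
- camera(name): name is "scene" or "top" or "wrist"; returns the picture (420x560x3 uint8, red, green, blue); there is no depth.
- calibration(name): a dict with "fx", "fy", "cx", "cy" (pixels), "extrinsics" (4x4, takes a point from world to camera coordinates). Camera axes: x right, y down, z forward; pixel columns grow to the right and rows downward; lengths in m; the calibration is good to about 2 mm. A picture is of the moment at which its call begins: read the wrist's pose just before it. calibration takes no time and is no camera call; for the wrist camera it gives the pose at the moment of the call.
- order.close_job(): hands the job in, once; it reports no verdict.
The state is a dict: "time": time; "joint_positions": joint angles; "joint_vel": joint speeds; "joint_torque": joint torques, N m; "ee_pos": TCP position; "eef_rot": TCP orientation; "ft_force": force on the tool from outside, world axes, zero at the start; "torque": the same for the moment, N m; "width": finger opening in m.
Only numpy, scipy, OpenCV 4.12 (cv2) and the standard library are available. Lean on these libraries where they do the work, as an engineer would, in place of code of your own. Each camera call takes 0.05 s, during which the arm holds its last target. There are 200 camera calls.

## Working session

There is one attempt and no reset: what is moved stays moved. The work goes in short steps, Python scripts to look and compute and a tool call to move; the robot and the scene stay as the last step left them, time stands still between calls to the robot, and variables do not carry over. Pictures are saved under pics/ and viewed, about 8 in all and at most 12, crops included, and the job is handed in when it is done.

Besides the shell and the picture viewer there is one more tool, called after ">>>" as name([rows], argument=value, ...), one row to a line, values as JSON. apply_moves: Moves the arm, as the interface text tells. Its arguments: {"type":"object","properties":{"deltas":{"type":"array","items":{"type":"object","properties":{"translation":{"type":"array","items":{"type":"number"}},"turn":{"type":"array","items":{"type":"number"}},"hand":{"type":"number"}}}},"newtons":{"type":"number"}},"required":["deltas"]}

```bash
ls; mkdir -p pics
python3 - <<'E'
from bench import readout,camera,calibration
import cv2,numpy as np
s=readout.read_state();print({k:np.round(v,3) for k,v in s.items()})
for n in("scene","top"):
    im=camera(n);cv2.imwrite(f"pics/{n}0.png",im[:,:,::-1]);c=calibration(n);print(n,c["fx"],c["cx"],c["cy"],np.round(c["extrinsics"],3).tolist())
E
```

```text
pics
{'time': np.float64(0.0), 'joint_positions': array([ 1.145,  0.333, -0.065,  1.461,  0.022,  1.35 , -0.089]), 'joint_vel': array([ 0.001,  0.001,  0.001,  0.001, -0.   , -0.   ,  0.001]), 'joint_torque': array([-1.0000e-03, -6.2326e+01,  2.5000e-02, -3.8989e+01, -6.1000e-02,
        4.0000e-02,  0.0000e+00]), 'ee_pos': array([ 0.245, -0.575,  0.236]), 'eef_rot': array([ 0.98 ,  0.2  , -0.   , -0.001]), 'ft_force': array([-0.112, -0.291, -0.205]), 'torque': array([ 0.009, -0.006,  0.016]), 'width': np.float64(0.087)}
scene 490.9082885473696 284.2688437689448 202.25307971666902 [[0.734, 0.679, -0.01, -0.359], [0.538, -0.59, -0.602, -0.264], [-0.414, 0.436, -0.799, 1.498], [0.0, 0.0, 0.0, 1.0]]
top 478.6211960394089 279.637711074681 215.65521648566676 [[-0.028, -0.999, -0.016, 0.013], [-0.998, 0.029, -0.047, 0.52], [0.048, 0.015, -0.999, 1.11], [0.0, 0.0, 0.0, 1.0]]
```

View pics/top0.png

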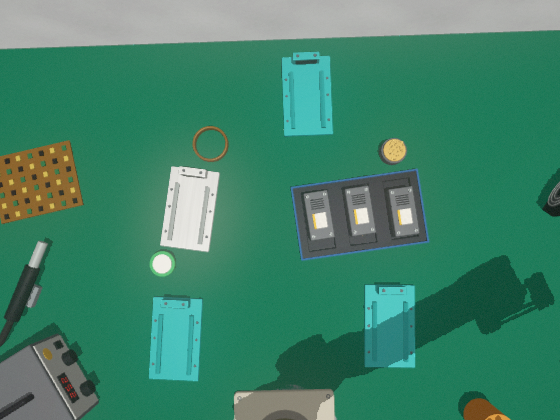

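View pics/scene0.png

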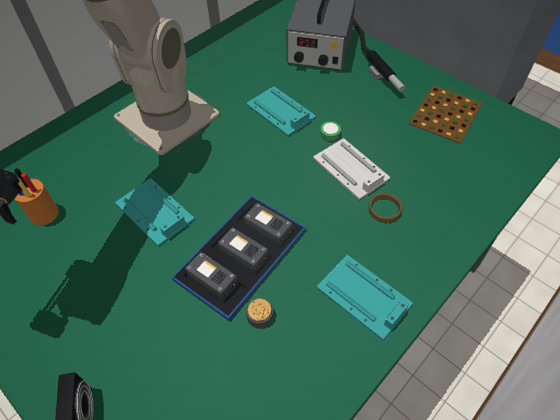

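Top view: fixture-shaped candidates are white/aluminium at (190,209), and teal ones at (307,95), (175,338) and (390,326). The one meant is the aluminium one. The modules are at (319,215), (360,211) and (402,212), the tape roll at (210,143), the tub at (162,264) and the cleaner at (394,150). Now a close crop of the choice and the measurements.

```bash
cat > h.py <<'E'
import numpy as np,cv2
from bench import readout,camera,calibration
def ray(c,uv,z):
    "pixels -> world points on the plane at height z"
    uv=np.atleast_2d(np.asarray(uv,float)); E=np.array(c["extrinsics"]);R,t=E[:3,:3],E[:3,3]
    d=np.c_[(uv[:,0]-c["cx"])/c["fx"],(uv[:,1]-c["cy"])/c["fy"],np.ones(len(uv))]@R
    o=-R.T@t
    return o+d*((z-o[2])/d[:,2])[:,None]
def rect(P):
    "min-area rectangle in mm: centre, long side, short side, yaw of long side (deg, -90..90)"
    (cx,cy),_,_=r=cv2.minAreaRect((P[:,:2]*1000).astype(np.float32)); b=cv2.boxPoints(r)
    e=[b[1]-b[0],b[2]-b[1]]; e.sort(key=np.linalg.norm); a=np.degrees(np.arctan2(e[1][1],e[1][0]))
    return np.round([cx,cy,np.linalg.norm(e[1]),np.linalg.norm(e[0]),(a+90)%180-90],1)
E
python3 - <<'E'
from h import *
im=cv2.imread("pics/top0.png");c=calibration("top");hsv=cv2.cvtColor(im,cv2.COLOR_BGR2HSV)
def big(m,n=1):
    cs,_=cv2.findContours(m,cv2.RETR_EXTERNAL,cv2.CHAIN_APPROX_NONE);return sorted(cs,key=cv2.contourArea)[::-1][:n]
roi=np.zeros(im.shape[:2],np.uint8);roi[155:275,280:440]=255
b=cv2.inRange(hsv,(100,90,60),(130,255,255))&roi
print("tray",rect(ray(c,np.argwhere(b>0)[:,::-1],.017)))
w=cv2.inRange(hsv,(0,0,130),(180,60,255));w[:150]=0;w[270:]=0;w[:,:150]=0;w[:,230:]=0
k=big(w,1)[0];print("fix",rect(ray(c,k[:,0],.01)),cv2.contourArea(k))
m=cv2.inRange(hsv,(0,0,75),(180,70,255))&roi
for k in big(m,5):print("mod",cv2.boundingRect(k),rect(ray(c,k[:,0],.048)))
a=cv2.resize(im[150:265,285:435],None,fx=4,fy=4,interpolation=2);f=cv2.resize(im[155:265,140:230],None,fx=4,fy=4,interpolation=2)
cv2.imwrite("pics/crop.png",np.hstack([a[:440],f])[:, :][:, -0:] if 0 else cv2.resize(np.hstack([a[:440],f]),(800,367)))
for n,u,z in(("tape",(210,143),.02),("tub",(162,264),.026),("tin",(394,150),.04)):print(n,ray(c,u,z).round(3))
E
```

```text
tray [ 518.6 -187.   298.9  173.   -83.5]
fix [544.4 209.7 193.5 117.5  -9.3] 3908.0
mod (293, 171, 133, 87) [ 516.9 -182.3  281.9  159.4  -83.5]
mod (382, 155, 24, 10) [ 638.8 -264.9   52.1   20.6   88.2]
mod (380, 156, 1, 2) [ 646.6 -234.5    2.3    0.    -2.2]
mod (381, 159, 1, 1) [ 640.8 -236.6    0.     0.     0. ]
tape [[0.696 0.157 0.02 ]]
tub [[0.416 0.274 0.026]]
tin [[ 0.662 -0.269  0.04 ]]
```

View pics/crop.png

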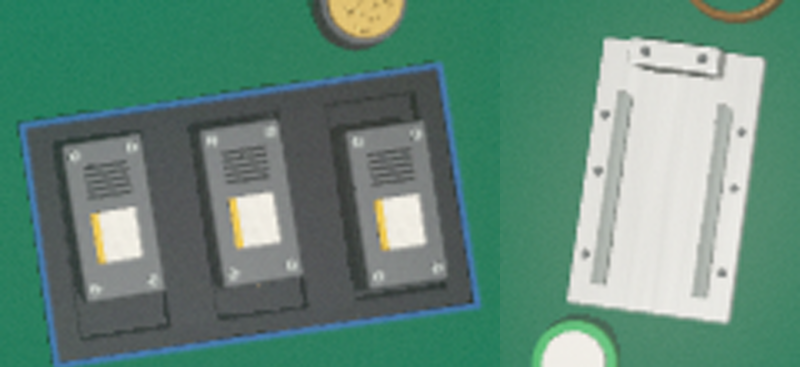

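The left crop shows three grey modules in the tray, in pockets of roughly 85 x 45 px. The right crop shows the aluminium fixture with steel bars and its stop at the top (far, +x). Next I segment the module tops more tightly.

Run:
```python
from h import *
im=cv2.imread("pics/top0.png");c=calibration("top");g=im.max(2)
for lo in(85,95,105):
    m=cv2.inRange(g,lo,255);hsv=cv2.cvtColor(im,cv2.COLOR_BGR2HSV);m[(hsv[...,1]>90)&(hsv[...,0]>40)]=0
    z=np.zeros_like(m);z[178:245,300:420]=m[178:245,300:420];z=cv2.morphologyEx(z,cv2.MORPH_OPEN,np.ones((3,3)));z=cv2.morphologyEx(z,cv2.MORPH_CLOSE,np.ones((5,5)))
    cs,_=cv2.findContours(z,0,1)
    for k in sorted(cs,key=cv2.contourArea)[::-1][:3]:print(lo,rect(ray(c,k[:,0],.048)))
```

```text
85 [ 514.9 -182.6  268.5  131.5   88.4]
95 [517.5 -91.  108.8  54.8   7.5]
95 [ 525.  -184.6  108.6   54.7    7.3]
95 [ 520.9 -282.9  108.1   54.5    6.5]
105 [ 525.1 -184.4  107.6   53.5    7.3]
105 [ 520.9 -282.9  107.5   53.5    6.5]
105 [517.7 -90.8 107.7  53.7   7.5]
```

>>> apply_moves([
  {"translation": [0.03,0.03,0],"turn": [0,0,-0.075],"hand": 0.08},
  {"translation": [0.035,0.035,0],"turn": [0,0,-0.075],"hand": 0.08},
  {"translation": [0.035,0.035,0],"turn": [0,0,-0.075],"hand": 0.08},
  {"translation": [0.035,0.035,0],"turn": [0,0,-0.07],"hand": 0.08},
  {"translation": [0.035,0.035,0],"turn": [0,0,0],"hand": 0.08},
])

```text
time: 0.6
ee_pos: [0.4099, -0.4045, 0.2331]
eef_rot: [0.999, 0.04, -0.003, -0.002]
ft_force: [0.6, -0.2, 0.1]
width: 0.0797
```

>>> apply_moves([
  {"translation": [0.035,0.035,0],"turn": [0,0,0.03]},
  {"translation": [0.035,0.035,0],"turn": [0,0,0]},
  {"translation": [0.03,0.03,-0.02]},
  {"translation": [0.011,0.021,-0.04]},
  {"translation": [0,0,-0.02]},
])

```text
invalid input
```

```bash
cat > w.py <<'E'
from h import *
import sys
s=readout.read_state();c=calibration("wrist");im=camera("wrist")
cv2.imwrite(f"pics/{sys.argv[1]}.png",im[:,:,::-1]);np.save(f"pics/{sys.argv[1]}.npy",c,allow_pickle=True)
q=s["eef_rot"];x=[q[3]**2+q[0]**2-q[1]**2-q[2]**2,2*(q[0]*q[1]+q[2]*q[3])]
print("yaw of tool x deg",np.degrees(np.arctan2(x[1],x[0])).round(2),s["ee_pos"],s["torque"],s["time"])
E
python3 w.py w1
```

```text
yaw of tool x deg 4.58 [ 0.40990655 -0.40451967  0.23313392] [-0.05839352 -0.0902889   0.01468304] 0.6
```

View pics/w1.png

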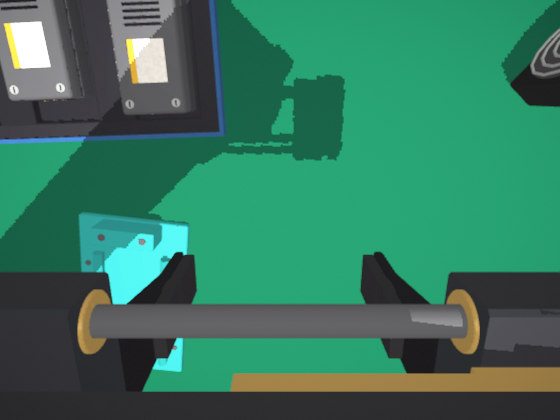

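The move was refused because rows need every field. The wrist view only shows the tray corner at (220,135), with the fingers at (180,300) and (380,300). I go on with full rows.

>>> apply_moves([
  {"translation": [0.035,0.035,0],"turn": [0,0,0.03],"hand": 0.08},
  {"translation": [0.035,0.035,0],"turn": [0,0,0],"hand": 0.08},
  {"translation": [0.03,0.03,-0.02],"turn": [0,0,0],"hand": 0.08},
  {"translation": [0.011,0.021,-0.04],"turn": [0,0,0],"hand": 0.08},
  {"translation": [0,0,-0.02],"turn": [0,0,0],"hand": 0.08},
])

```text
time: 1.15
ee_pos: [0.5257, -0.2767, 0.1532]
eef_rot: [0.998, 0.065, 0.001, -0.003]
ft_force: [0.2, 0.0, 0.4]
width: 0.0799
```

```bash
python3 w.py w2
```

```text
yaw of tool x deg 7.42 [ 0.52572423 -0.27672544  0.1531553 ] [-0.00912675  0.11192136  0.02053543] 1.15
```

View pics/w2.png

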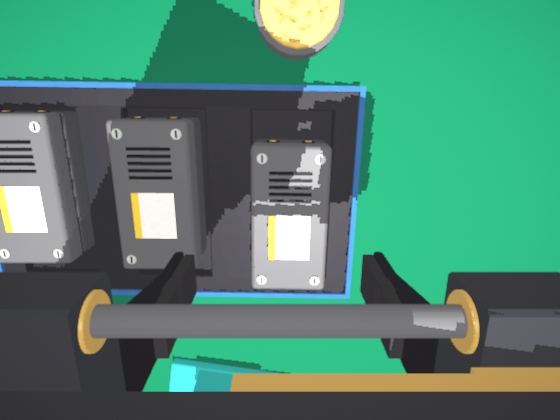

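The wrist view shows the right module centred near (290,218), with its screws at (263,157), (320,159), (261,280) and (315,281). The jaws straddle it.

Run:
```python
from h import *
c=np.load("pics/w2.npy",allow_pickle=True).item()
P=ray(c,[(263,157),(320,159),(261,280),(315,281)],.048);print(P.round(4),P.mean(0))
d=(P[0]+P[1]-P[2]-P[3]);print(np.degrees(np.arctan2(d[1],d[0])))
P=ray(c,[(117,133),(176,132),(132,259)],.048);print(((P[1]+P[2])/2).round(4))
for i in range(4):print(readout.read_state()["torque"],readout.read_state()["time"]);camera("wrist")
```

```text
[[ 0.5664 -0.2616  0.048 ]
 [ 0.5701 -0.3004  0.048 ]
 [ 0.4736 -0.2711  0.048 ]
 [ 0.4782 -0.3118  0.048 ]] [ 0.52208003 -0.28622648  0.048     ]
6.450920349769199
[ 0.5267 -0.1877  0.048 ]
[0.08902178 0.1481199  0.04930886] 1.2
[0.02259251 0.09427244 0.05357324] 1.25
[-0.01801309  0.01643324  0.00947525] 1.3
[ 0.0341736   0.05573879 -0.00339355] 1.35
```

>>> apply_moves([
  {"translation": [-0.002,-0.004,-0.035],"turn": [0,0,-0.015],"hand": 0.08},
  {"translation": [-0.002,-0.004,-0.035],"turn": [0,0,0],"hand": 0.08},
  {"translation": [0,0,-0.03],"turn": [0,0,0],"hand": 0.08},
  {"translation": [0,0,-0.015],"turn": [0,0,0],"hand": 0.08},
  {"translation": [0,0,0],"turn": [0,0,0],"hand": 0.08},
])

```text
time: 1.9
ee_pos: [0.5239, -0.2993, 0.0503]
eef_rot: [0.999, 0.049, 0.01, 0.005]
ft_force: [-0.6, 1.8, -0.9]
width: 0.0802
```

```bash
python3 w.py w3
python3 - <<'E'
from h import *
for i in range(3):
    s=readout.read_state();print(s["ee_pos"],s["eef_rot"],s["ft_force"],s["torque"]);camera("wrist")
E
```

```text
yaw of tool x deg 5.6 [ 0.52393867 -0.29933054  0.05033554] [0.35614128 0.15078317 0.01099712] 1.9
[ 0.52457713 -0.29957957  0.051534  ] [0.99874013 0.04876376 0.0106544  0.00517102] [ 0.0347092   1.27371191 -0.40698741] [0.37147392 0.1537683  0.06813023]
[ 0.52504615 -0.29952727  0.05219037] [0.99872539 0.04893621 0.01110369 0.00543563] [-0.27439588  1.03335225 -0.05766155] [0.33161464 0.1276189  0.04219714]
[ 0.52531253 -0.29953136  0.05247808] [0.99871231 0.04911058 0.01138826 0.00567302] [ 0.11107424  0.48674998 -0.65894785] [ 0.16331215  0.18353684 -0.01674779]
```

View pics/w3.png

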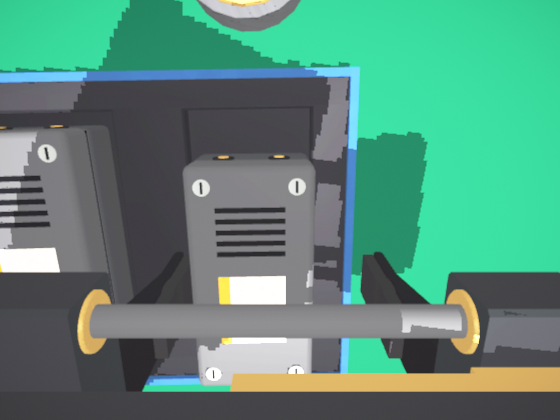

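The left finger is nearly touching the module, whose screws show at (201,188), (297,187), (213,374) and (296,373); the pose drifted in y. I measure the offset and correct it.

```bash
cat > t.py <<'E'
from h import *
import sys
from scipy.spatial.transform import Rotation as R
def go(x,y,z,yaw):
    s=readout.read_state();d=R.from_euler("z",yaw,degrees=True)*R.from_quat([1,0,0,0])
    print("shift",(np.array([x,y,z])-s["ee_pos"]).round(4),"turn",(d*R.from_quat(s["eef_rot"]).inv()).as_rotvec().round(4),"t",s["time"],"F",s["ft_force"].round(2) if hasattr(s["ft_force"],"round") else s["ft_force"],"w",s["width"])
if __name__=="__main__":go(*map(float,sys.argv[1:]))
E
python3 - <<'E'
from h import *;from t import go
c=np.load("pics/w3.npy",allow_pickle=True).item()
P=ray(c,[(201,188),(297,187),(213,374),(296,373)],.048);m=P.mean(0);d=P[0]+P[1]-P[2]-P[3];print(m,np.degrees(np.arctan2(d[1],d[0])))
go(m[0],m[1],.036,6.5)
E
```

```text
[ 0.52177776 -0.28889846  0.048     ] 6.073743827319354
shift [-0.0037  0.0106 -0.0165] turn [0.0102 0.0237 0.015 ] t 2.1 F [ 0.    0.13 -0.59] w 0.07973620829906837
```

>>> apply_moves([
  {"translation": [-0.003,0.01,0],"turn": [0.01,0.024,0.01],"hand": 0.08},
  {"translation": [-0.001,0,-0.008],"turn": [0,0,0],"hand": 0.08},
  {"translation": [0,0,-0.008],"turn": [0,0,0],"hand": 0.08},
])

```text
time: 2.4
ee_pos: [0.5232, -0.2902, 0.0395]
eef_rot: [0.999, 0.054, 0.001, 0.002]
ft_force: [0.5, 0.1, 0.6]
width: 0.0802
```

```bash
python3 t.py .5215 -.288 .036 6.5
```

```text
shift [-0.0017  0.0022 -0.0035] turn [0.003  0.003  0.0044] t 2.4 F [0.46 0.11 0.63] w 0.08017243351012758
```

>>> apply_moves([
  {"translation": [-0.001,0.002,-0.003],"turn": [0.003,0.003,0.004],"hand": 0.07},
  {"translation": [0,0,0],"turn": [0,0,0],"hand": 0.05},
  {"translation": [0,0,0],"turn": [0,0,0],"hand": 0.05},
  {"translation": [0,0,0],"turn": [0,0,0],"hand": 0.05},
  {"translation": [0,0,0],"turn": [0,0,0],"hand": 0.05},
], newtons=30)

```text
time: 2.9
ee_pos: [0.5213, -0.2877, 0.0345]
eef_rot: [0.998, 0.057, -0.001, -0.001]
ft_force: [-0.6, 1.0, -1.2]
width: 0.056
```

>>> apply_moves([
  {"translation": [0,0,0.01],"turn": [0,0,0],"hand": 0.05},
  {"translation": [0,0,0.025],"turn": [0,0,0],"hand": 0.05},
  {"translation": [0,0,0.03],"turn": [0,0,0],"hand": 0.05},
  {"translation": [0,0,0.025],"turn": [0,0,0],"hand": 0.05},
  {"translation": [0,0,0],"turn": [0,0,0],"hand": 0.05},
])

```text
time: 3.4
ee_pos: [0.5188, -0.2867, 0.1275]
eef_rot: [0.998, 0.057, -0.003, -0.002]
ft_force: [0.5, 0.4, -3.7]
width: 0.0556
```

```bash
python3 t.py .5215 -.288 .12 6.5
cat > q.py <<'E'
from h import *
import sys
T=[];F=[];p=[]
for i in range(int(sys.argv[1])):
    s=readout.read_state();T.append(s["torque"]);F.append(s["ft_force"]);p.append(s["ee_pos"]);camera("wrist")
print("t",s["time"],"T",np.mean(T,0).round(3),"sd",np.std(T,0).round(3),"F",np.mean(F,0).round(2),"q",np.round(s["eef_rot"],3),"w",s["width"]);print(np.round(p[0],3),np.round(p[-1],3))
E
python3 q.py 8
```

```text
shift [ 0.0027 -0.0013 -0.0075] turn [-0.0036 -0.0068  0.0002] t 3.4 F [ 0.49  0.38 -3.72] w 0.05564885405343642
t 3.75 T [ 0.012 -0.017  0.025] sd [0.026 0.048 0.023] F [ 0.01 -0.24 -4.32] q [ 0.998  0.057 -0.007 -0.004] w 0.056097167403952236
[ 0.519 -0.287  0.128] [ 0.516 -0.286  0.122]
```

>>> apply_moves([
  {"translation": [0.04,0.0045,0],"turn": [0,0,0],"hand": 0.05},
  {"translation": [-0.04,-0.0045,0],"turn": [0,0.01,0],"hand": 0.05},
  {"translation": [0.04,0.0045,0],"turn": [0,0,0],"hand": 0.05},
  {"translation": [0,0,0],"turn": [0,0,0],"hand": 0.05},
  {"translation": [0,0,0],"turn": [0,0,0],"hand": 0.05},
])

```text
time: 4.3
ee_pos: [0.545, -0.2767, 0.1046]
eef_rot: [0.998, 0.057, -0.027, -0.012]
ft_force: [-0.2, -0.8, -3.1]
width: 0.056
```

```bash
python3 q.py 8
```

```text
t 4.65 T [-0.025 -0.087 -0.001] sd [0.047 0.024 0.041] F [ 0.13 -0.08 -3.83] q [ 0.998  0.057 -0.025 -0.011] w 0.05552067166153221
[ 0.545 -0.277  0.105] [ 0.547 -0.277  0.107]
```

>>> apply_moves([
  {"translation": [-0.04,-0.0045,0],"turn": [0,0,0],"hand": 0.05},
  {"translation": [0.04,0.0045,0],"turn": [0,0,0],"hand": 0.05},
  {"translation": [-0.04,-0.0045,0],"turn": [0,0,0],"hand": 0.05},
  {"translation": [0,0,0],"turn": [0,0,0],"hand": 0.05},
  {"translation": [0,0,0],"turn": [0,0,0],"hand": 0.05},
])

```text
time: 5.2
ee_pos: [0.5034, -0.2776, 0.0972]
eef_rot: [0.998, 0.057, -0.035, -0.016]
ft_force: [1.3, -0.2, -3.6]
width: 0.0557
```

```bash
python3 q.py 8;python3 t.py .5215 -.288 .12 6.5
```

```text
t 5.55 T [-0.045 -0.146  0.004] sd [0.058 0.045 0.033] F [ 0.12  0.   -4.02] q [ 0.998  0.057 -0.035 -0.016] w 0.05579871310411421
[ 0.503 -0.278  0.097] [ 0.503 -0.278  0.098]
shift [ 0.0182 -0.01    0.0225] turn [-0.0281 -0.0724 -0.0013] t 5.6 F [ 0.06 -0.89 -4.01] w 0.055454318210638204
```

>>> apply_moves([
  {"translation": [0.009,-0.005,0.012],"turn": [-0.014,-0.036,0],"hand": 0.05},
  {"translation": [0.009,-0.005,0.012],"turn": [-0.014,-0.036,0],"hand": 0.05},
  {"translation": [0,0,0],"turn": [0,0,0],"hand": 0.05},
])

```text
time: 5.9
ee_pos: [0.5237, -0.289, 0.1245]
eef_rot: [0.998, 0.058, 0.004, 0.002]
ft_force: [-0.3, -1.2, -3.9]
width: 0.0562
```

```bash
python3 q.py 8;python3 t.py .5215 -.288 .12 6.5
```

```text
t 6.25 T [0.029 0.029 0.01 ] sd [0.038 0.029 0.018] F [ 0.19 -0.24 -4.25] q [ 0.998  0.058  0.    -0.   ] w 0.05565558865913853
[ 0.524 -0.289  0.125] [ 0.522 -0.288  0.121]
shift [-0.0001 -0.0004 -0.0012] turn [-0.0003  0.0006 -0.0022] t 6.3 F [-0.11  0.15 -4.23] w 0.056084829714761905
```

>>> apply_moves([
  {"translation": [-0.04,-0.0045,0],"turn": [0,0,0],"hand": 0.05},
  {"translation": [0.04,0.0045,0.003],"turn": [0,0,0],"hand": 0.05},
  {"translation": [0,0,0.01],"turn": [-0.005,-0.02,0],"hand": 0.05},
  {"translation": [0,0,0],"turn": [0,0,0],"hand": 0.05},
  {"translation": [0,0,0],"turn": [0,0,0],"hand": 0.05},
])

```text
time: 6.8
ee_pos: [0.5109, -0.2834, 0.124]
eef_rot: [0.998, 0.058, -0.0, -0.002]
ft_force: [0.1, 0.3, -5.1]
width: 0.0555
```

```bash
python3 q.py 8;python3 t.py .5215 -.288 .12 6.5
```

```text
t 7.15 T [0.005 0.047 0.004] sd [0.027 0.019 0.027] F [-0.13 -0.08 -4.37] q [ 0.998  0.058 -0.    -0.002] w 0.05551351437083245
[ 0.511 -0.283  0.124] [ 0.511 -0.284  0.124]
shift [ 0.0108 -0.0041 -0.0043] turn [-0.004  -0.0006 -0.0022] t 7.2 F [-0.23 -0.07 -5.11] w 0.05608911691814622
```

>>> apply_moves([
  {"translation": [-0.04,-0.0045,0],"turn": [0,0,0],"hand": 0.05},
  {"translation": [-0.04,-0.0045,0],"turn": [0,0,0],"hand": 0.05},
  {"translation": [0,0,0],"turn": [0,0,0],"hand": 0.05},
  {"translation": [0,0,0],"turn": [0,0,0],"hand": 0.05},
  {"translation": [0,0,0],"turn": [0,0,0],"hand": 0.05},
])

```text
time: 7.7
ee_pos: [0.4288, -0.2926, 0.1243]
eef_rot: [0.998, 0.058, 0.0, -0.002]
ft_force: [0.5, -0.2, -4.3]
width: 0.0557
```

```bash
python3 q.py 8;python3 t.py .45 -.293 .12 6.5
```

```text
t 8.05 T [ 0.017 -0.002  0.013] sd [0.026 0.019 0.016] F [ 0.11  0.2  -4.03] q [ 0.998  0.059  0.    -0.002] w 0.05571294106788553
[ 0.429 -0.293  0.124] [ 0.429 -0.292  0.124]
shift [ 0.0211 -0.0007 -0.0041] turn [-0.0045  0.0002 -0.0038] t 8.1 F [-0.94 -0.29 -4.84] w 0.05587466189794854
```

>>> apply_moves([
  {"translation": [0.04,0.0045,0],"turn": [0,0,0],"hand": 0.05},
  {"translation": [0.04,0.0045,0],"turn": [0,0,0],"hand": 0.05},
  {"translation": [0,0,0],"turn": [0,0,0],"hand": 0.05},
  {"translation": [0,0,0],"turn": [0,0,0],"hand": 0.05},
  {"translation": [0,0,0],"turn": [0,0,0],"hand": 0.05},
])

```text
time: 8.6
ee_pos: [0.5108, -0.283, 0.123]
eef_rot: [0.998, 0.058, -0.001, -0.003]
ft_force: [-0.1, -0.6, -3.0]
width: 0.056
```

```bash
python3 q.py 8;python3 t.py .5215 -.288 .12 6.5
```

```text
t 8.95 T [ 0.012  0.014 -0.014] sd [0.016 0.019 0.024] F [-0.05 -0.24 -3.92] q [ 0.998  0.057 -0.001 -0.002] w 0.0554654080819768
[ 0.511 -0.283  0.123] [ 0.51  -0.284  0.123]
shift [ 0.0109 -0.0046 -0.0034] turn [-0.0047 -0.0013 -0.0014] t 9.0 F [-0.5  -0.12 -4.34] w 0.05590335863806117
```

The right module reads 0.014 against -0.002 N·m, so no 0.06 shift: it looks sound. I put it back where it was.

>>> apply_moves([
  {"translation": [0.011,-0.0045,-0.01],"turn": [-0.004,-0.001,0],"hand": 0.05},
  {"translation": [0,0,-0.03],"turn": [0,0,0],"hand": 0.05},
  {"translation": [0,0,-0.025],"turn": [0,0,0],"hand": 0.05},
  {"translation": [0,0,-0.01],"turn": [0,0,0],"hand": 0.05},
  {"translation": [0,0,0],"turn": [0,0,0],"hand": 0.05},
])

```text
time: 9.5
ee_pos: [0.5223, -0.2892, 0.0481]
eef_rot: [0.998, 0.057, 0.001, 0.001]
ft_force: [0.0, 0.6, -4.1]
width: 0.0557
```

```bash
python3 t.py .5213 -.2877 .0345 6.5
```

```text
shift [-0.001   0.0015 -0.0136] turn [ 0.0016  0.0028 -0.0002] t 9.5 F [ 0.01  0.58 -4.14] w 0.05571353143683542
```

>>> apply_moves([
  {"translation": [-0.001,0.0015,-0.006],"turn": [0.001,0.003,0],"hand": 0.05},
  {"translation": [0,0,-0.005],"turn": [0,0,0],"hand": 0.05},
  {"translation": [0,0,-0.001],"turn": [0,0,0],"hand": 0.05},
  {"translation": [0,0,-0.001],"turn": [0,0,0],"hand": 0.05},
])

```text
time: 9.9
ee_pos: [0.5228, -0.2884, 0.0375]
eef_rot: [0.998, 0.057, 0.002, 0.001]
ft_force: [-0.7, 0.1, -4.4]
width: 0.0557
```

```bash
python3 t.py .5213 -.2877 .0345 6.5
```

```text
shift [-0.0015  0.0007 -0.003 ] turn [ 0.0026  0.0033 -0.    ] t 9.9 F [-0.65  0.05 -4.42] w 0.055706065356384844
```

>>> apply_moves([
  {"translation": [-0.001,0.001,-0.003],"turn": [0.002,0.003,0],"hand": 0.05},
  {"translation": [0,0,-0.002],"turn": [0,0,0],"hand": 0.05},
  {"translation": [0,0,-0.001],"turn": [0,0,0],"hand": 0.05},
])

```text
time: 10.2
ee_pos: [0.5223, -0.2876, 0.0345]
eef_rot: [0.998, 0.056, 0.0, 0.001]
ft_force: [-3.5, 1.5, 4.3]
width: 0.0555
```

```bash
python3 q.py 2; python3 t.py .5213 -.2877 .0345 6.5
```

```text
t 10.25 T [0.668 1.088 0.054] sd [0.112 0.131 0.005] F [-4.04  1.66  5.81] q [0.998 0.056 0.    0.001] w 0.05568770193445597
[ 0.522 -0.288  0.034] [ 0.522 -0.288  0.034]
shift [-0.001  -0.0002  0.    ] turn [0.0012 0.0009 0.0005] t 10.3 F [-4.57  1.67  7.15] w 0.05569075144552958
```

>>> apply_moves([
  {"translation": [0,0,0],"turn": [0,0,0],"hand": 0.08},
  {"translation": [0,0,0],"turn": [0,0,0],"hand": 0.08},
  {"translation": [0,0,0.03],"turn": [0,0,0],"hand": 0.08},
  {"translation": [0,0,0.04],"turn": [0,0,0],"hand": 0.08},
  {"translation": [0,0,0.02],"turn": [0,0,0],"hand": 0.08},
])

```text
time: 10.8
ee_pos: [0.5219, -0.2872, 0.1259]
eef_rot: [0.998, 0.057, -0.0, 0.0]
ft_force: [0.8, -0.4, 0.2]
width: 0.0791
```

```bash
python3 t.py .525 -.187 .085 7.3
```

```text
shift [ 0.0031  0.1002 -0.0409] turn [ 0.0002 -0.0004  0.0142] t 10.8 F [ 0.85 -0.38  0.2 ] w 0.07905867000561509
```

>>> apply_moves([
  {"translation": [0.001,0.035,-0.005],"turn": [0,0,0.014],"hand": 0.08},
  {"translation": [0.001,0.035,-0.01],"turn": [0,0,0],"hand": 0.08},
  {"translation": [0.001,0.025,-0.01],"turn": [0,0,0],"hand": 0.08},
  {"translation": [0,0.005,0],"turn": [0,0,0],"hand": 0.08},
  {"translation": [0,0,0],"turn": [0,0,0],"hand": 0.08},
])

```text
time: 11.3
ee_pos: [0.5287, -0.1872, 0.1073]
eef_rot: [0.998, 0.062, 0.006, 0.004]
ft_force: [-0.3, -0.2, -0.5]
width: 0.0799
```

```bash
python3 t.py .525 -.187 .035 7.3;python3 w.py w4
```

```text
shift [-0.0037  0.0002 -0.0723] turn [0.0064 0.0121 0.0024] t 11.3 F [-0.3  -0.21 -0.53] w 0.07989854823940164
yaw of tool x deg 7.17 [ 0.52868147 -0.18715835  0.10725791] [-0.02517657  0.0567765  -0.03053687] 11.3
```

View pics/w4.png

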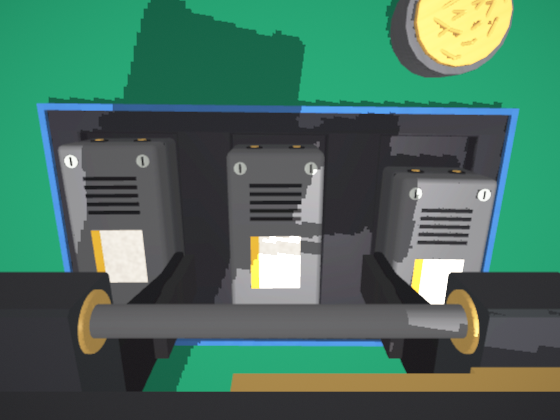

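The jaws straddle the middle module (its screws at (240,168) and (311,168)). The right module lies back in its pocket at (440,230). I descend in two steps.

>>> apply_moves([
  {"translation": [-0.004,0,-0.01],"turn": [0.006,0.012,0.002],"hand": 0.08},
  {"translation": [0,0,-0.02],"turn": [0,0,0],"hand": 0.08},
  {"translation": [0,0,-0.02],"turn": [0,0,0],"hand": 0.08},
  {"translation": [0,0,-0.005],"turn": [0,0,0],"hand": 0.08},
])

```text
time: 11.75
ee_pos: [0.5241, -0.1939, 0.0508]
eef_rot: [0.998, 0.06, 0.0, 0.001]
ft_force: [0.1, 0.1, 0.3]
width: 0.08
```

```bash
python3 t.py .525 -.187 .035 7.3
```

```text
shift [ 0.0009  0.0069 -0.0158] turn [0.0025 0.0006 0.0074] t 11.75 F [0.12 0.06 0.27] w 0.08002822627893957
```

>>> apply_moves([
  {"translation": [0.001,0.007,-0.006],"turn": [0.002,0,0.007],"hand": 0.08},
  {"translation": [0,0,-0.006],"turn": [0,0,0],"hand": 0.08},
  {"translation": [0,0,-0.001],"turn": [0,0,0],"hand": 0.08},
])

```text
time: 12.05
ee_pos: [0.5248, -0.1883, 0.0367]
eef_rot: [0.998, 0.062, -0.0, 0.0]
ft_force: [0.5, -0.1, 0.7]
width: 0.0799
```

```bash
python3 t.py .525 -.187 .035 7.3
```

```text
shift [ 0.0002  0.0013 -0.0017] turn [ 0.0002 -0.0005  0.0024] t 12.05 F [ 0.49 -0.09  0.67] w 0.07988591446088333
```

>>> apply_moves([
  {"translation": [0,0.001,-0.002],"turn": [0,0,0.002],"hand": 0.07},
  {"translation": [0,0,0],"turn": [0,0,0],"hand": 0.05},
  {"translation": [0,0,0],"turn": [0,0,0],"hand": 0.05},
  {"translation": [0,0,0],"turn": [0,0,0],"hand": 0.05},
  {"translation": [0,0,0],"turn": [0,0,0],"hand": 0.05},
], newtons=30)

```text
time: 12.55
ee_pos: [0.5256, -0.1873, 0.0359]
eef_rot: [0.998, 0.064, 0.001, 0.0]
ft_force: [-0.0, -0.0, -3.4]
width: 0.0555
```

>>> apply_moves([
  {"translation": [0,0,0.01],"turn": [0,0,0],"hand": 0.05},
  {"translation": [0,0,0.025],"turn": [0,0,0],"hand": 0.05},
  {"translation": [0,0,0.03],"turn": [0,0,0],"hand": 0.05},
  {"translation": [0,0,0.02],"turn": [0,0,0],"hand": 0.05},
  {"translation": [0,0,0],"turn": [0,0,0],"hand": 0.05},
])

```text
time: 13.05
ee_pos: [0.523, -0.1865, 0.1239]
eef_rot: [0.998, 0.064, -0.002, -0.001]
ft_force: [0.7, -0.5, -4.3]
width: 0.0562
```

```bash
python3 q.py 4; python3 t.py .525 -.187 .12 7.3
```

```text
t 13.2 T [ 0.018 -0.011  0.013] sd [0.031 0.033 0.017] F [ 0.43 -0.18 -4.76] q [ 0.998  0.064 -0.004 -0.002] w 0.05591468561340433
[ 0.523 -0.187  0.124] [ 0.521 -0.186  0.12 ]
shift [ 0.0042 -0.0011  0.0004] turn [-0.0032 -0.0097 -0.0004] t 13.25 F [ 0.89  1.25 -4.78] w 0.0559833668972975
```

>>> apply_moves([
  {"translation": [0,0,0],"turn": [-0.003,-0.01,0],"hand": 0.05},
  {"translation": [-0.04,-0.005,0],"turn": [0,0,0],"hand": 0.05},
  {"translation": [-0.04,-0.005,0],"turn": [0,0,0],"hand": 0.05},
  {"translation": [0,0,0],"turn": [0,0,0],"hand": 0.05},
  {"translation": [0,0,0],"turn": [0,0,0],"hand": 0.05},
])

```text
time: 13.75
ee_pos: [0.4354, -0.1943, 0.1136]
eef_rot: [0.998, 0.064, -0.003, -0.002]
ft_force: [0.8, -0.1, -3.7]
width: 0.056
```

```bash
python3 q.py 8
```

```text
t 14.1 T [-0.002 -0.018 -0.005] sd [0.032 0.039 0.038] F [ 0.15 -0.01 -4.17] q [ 0.998  0.065 -0.002 -0.002] w 0.05596269104906638
[ 0.435 -0.194  0.114] [ 0.437 -0.194  0.114]
```

>>> apply_moves([
  {"translation": [0.04,0.005,0],"turn": [0,0,0],"hand": 0.05},
  {"translation": [0.04,0.005,0],"turn": [0,0,0],"hand": 0.05},
  {"translation": [0,0,0],"turn": [0,0,0],"hand": 0.05},
  {"translation": [0,0,0],"turn": [0,0,0],"hand": 0.05},
  {"translation": [0,0,0],"turn": [0,0,0],"hand": 0.05},
])

```text
time: 14.65
ee_pos: [0.5189, -0.1835, 0.1127]
eef_rot: [0.998, 0.065, -0.003, -0.003]
ft_force: [0.5, 0.2, -4.4]
width: 0.0558
```

```bash
python3 q.py 8;python3 t.py .5256 -.187 .12 7.3
```

```text
t 15.0 T [-0.     0.043 -0.014] sd [0.026 0.031 0.021] F [ 0.02 -0.16 -4.41] q [ 0.998  0.064 -0.003 -0.002] w 0.05566228590865218
[ 0.519 -0.183  0.113] [ 0.519 -0.184  0.113]
shift [ 0.0067 -0.0032  0.0069] turn [-0.0045 -0.0063 -0.0013] t 15.05 F [ 0.69 -0.18 -3.8 ] w 0.05608348782417173
```

The difference is 0.061 N·m, as the loose core would give. I repeat it with more samples to confirm.

>>> apply_moves([
  {"translation": [-0.04,-0.005,0],"turn": [0,0,0],"hand": 0.05},
  {"translation": [-0.04,-0.005,0],"turn": [0,0,0],"hand": 0.05},
  {"translation": [0,0,0],"turn": [0,0,0],"hand": 0.05},
  {"translation": [0,0,0],"turn": [0,0,0],"hand": 0.05},
  {"translation": [0,0,0],"turn": [0,0,0],"hand": 0.05},
])

```text
time: 15.55
ee_pos: [0.4365, -0.1938, 0.1132]
eef_rot: [0.998, 0.064, -0.002, -0.002]
ft_force: [-0.4, 1.3, -3.7]
width: 0.0558
```

```bash
python3 q.py 16
```

```text
t 16.3 T [-0.001 -0.032  0.002] sd [0.031 0.028 0.032] F [ 0.24  0.22 -4.16] q [ 0.998  0.064 -0.003 -0.003] w 0.05598535057129527
[ 0.437 -0.194  0.113] [ 0.436 -0.194  0.113]
```

>>> apply_moves([
  {"translation": [0.04,0.005,0],"turn": [0,0,0],"hand": 0.05},
  {"translation": [0.04,0.005,0],"turn": [0,0,0],"hand": 0.05},
  {"translation": [0,0,0],"turn": [0,0,0],"hand": 0.05},
  {"translation": [0,0,0],"turn": [0,0,0],"hand": 0.05},
  {"translation": [0,0,0],"turn": [0,0,0],"hand": 0.05},
])

```text
time: 16.85
ee_pos: [0.5171, -0.1839, 0.1119]
eef_rot: [0.998, 0.063, -0.004, -0.003]
ft_force: [0.1, -1.0, -3.7]
width: 0.0559
```

```bash
python3 q.py 16;python3 t.py .5256 -.187 .12 7.3
```

```text
t 17.6 T [0.015 0.045 0.001] sd [0.02  0.033 0.039] F [-0.01 -0.14 -4.27] q [ 0.998  0.063 -0.004 -0.003] w 0.05620685657035498
[ 0.517 -0.184  0.112] [ 0.517 -0.184  0.112]
shift [ 0.0081 -0.0031  0.0079] turn [-0.0047 -0.0076  0.001 ] t 17.65 F [-0.4  -0.06 -5.09] w 0.055638286430203916
```

Confirmed: 0.077 against 0.016 N·m for the right one, so the middle module rattles. Now the fixture's bars and stop.

Run:
```python
from h import *
im=cv2.imread("pics/top0.png");c=calibration("top")
# line through each bar: grey pixels inside the plate
hsv=cv2.cvtColor(im,cv2.COLOR_BGR2HSV)
roi=np.zeros(im.shape[:2],np.uint8)
k=ray  # plate contour
w=cv2.inRange(hsv,(0,0,130),(180,60,255));w[:150]=0;w[270:]=0;w[:,:150]=0;w[:,230:]=0
cs,_=cv2.findContours(w,0,1);k=max(cs,key=cv2.contourArea);cv2.drawContours(roi,[cv2.convexHull(k)],-1,255,-1);roi=cv2.erode(roi,np.ones((5,5)))
g=im.max(2);m=((g<200)&(roi>0)).astype(np.uint8)
n,l,st,ce=cv2.connectedComponentsWithStats(m,connectivity=8)
for i in range(1,n):
    if st[i,4]>15:
        p=np.argwhere(l==i)[:,::-1];print(st[i],rect(ray(c,p,.0215)))
a=cv2.resize(im[160:255,155:225],None,fx=6,fy=6,interpolation=0);cv2.imwrite("pics/fix.png",a)
```

```text
[180 172  28   7  67] [621.  197.2  63.5  14.1  88.2]
[167 182  13  59 283] [538.4 246.4 136.2  11.3  -9.2]
[197 186  13  58 277] [527.5 175.9 134.9  11.9  -8.9]
```

View pics/fix.png

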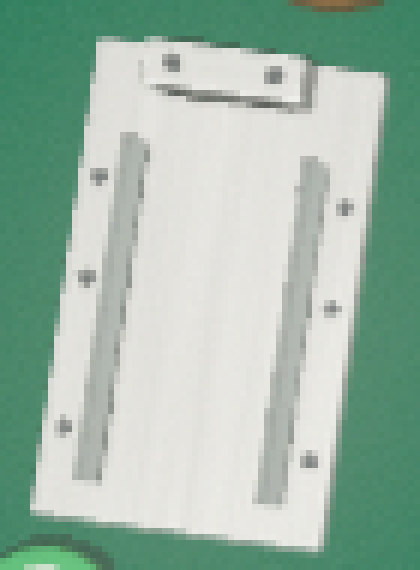

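>>> apply_moves([
  {"translation": [-0.01,0.04,0.005],"turn": [-0.005,-0.008,-0.07],"hand": 0.05},
  {"translation": [-0.005,0.045,0],"turn": [0,0,-0.07],"hand": 0.05},
  {"translation": [0,0.045,0],"turn": [0,0,-0.07],"hand": 0.05},
  {"translation": [0,0.045,0],"turn": [0,0,-0.07],"hand": 0.05},
  {"translation": [0,0.045,0],"turn": [0,0,0],"hand": 0.05},
])

```text
time: 18.15
ee_pos: [0.5009, 0.0345, 0.1176]
eef_rot: [0.996, -0.09, 0.001, 0.002]
ft_force: [1.3, 0.2, -4.7]
width: 0.0558
```

Fixture: the bars' mid-line passes through (0.533, 0.211), yaw -9.1°, and the plate agrees to 0.5 mm. The stop face is the dark line at crop row ~98, about 76 mm from the centre.

>>> apply_moves([
  {"translation": [0.004,0.045,0],"turn": [0,0,0.01],"hand": 0.05},
  {"translation": [0.005,0.045,0],"turn": [0,0,0],"hand": 0.05},
  {"translation": [0.005,0.04,0],"turn": [0,0,0],"hand": 0.05},
  {"translation": [0.005,0.025,-0.01],"turn": [0,0,0],"hand": 0.05},
  {"translation": [0,0,-0.005],"turn": [0,0,0],"hand": 0.05},
])

```text
time: 18.65
ee_pos: [0.5187, 0.2044, 0.1045]
eef_rot: [0.997, -0.08, 0.003, -0.001]
ft_force: [0.6, -0.9, -4.4]
width: 0.0554
```

```bash
python3 - <<'E'
from h import *
c=calibration("top");u=np.array([np.cos(np.radians(9.1)),-np.sin(np.radians(9.1))]);o=np.array([.5446,.2095])
for v in (97,101):
  P=ray(c,(155+232/6,160+v/6),.01)[0];print("stop fixture x",(P[:2]-o)@u,(P[:2]-o)@[-u[1],u[0]])
E
python3 t.py .525 .2127 .09 -9.1
```

```text
stop fixture x 0.0759296248036582 0.0015391872831354327
stop fixture x 0.07435924813369026 0.0013197728918093298
shift [ 0.0063  0.0083 -0.0145] turn [-0.0011  0.0065  0.0022] t 18.65 F [ 0.6  -0.95 -4.36] w 0.05537404618210424
```

>>> apply_moves([
  {"translation": [0.006,0.008,-0.01],"turn": [-0.001,0.006,0.002],"hand": 0.05},
  {"translation": [0,0,-0.015],"turn": [0,0,0],"hand": 0.05},
  {"translation": [0,0,0],"turn": [0,0,0],"hand": 0.05},
])

```text
time: 18.95
ee_pos: [0.5242, 0.2119, 0.0771]
eef_rot: [0.997, -0.079, -0.001, 0.001]
ft_force: [-0.4, -0.5, -5.1]
width: 0.0558
```

```bash
python3 t.py .525 .2127 .06 -9.1; python3 w.py w5; python3 -c "
from h import *
im=camera('top');cv2.imwrite('pics/top5.png',im[:,:,::-1])"
```

```text
shift [ 0.0008  0.0008 -0.0171] turn [ 0.001  -0.0013 -0.0008] t 18.95 F [-0.42 -0.54 -5.14] w 0.05584517920188125
yaw of tool x deg -9.05 [0.5241608  0.21189494 0.07709225] [-0.07487434  0.10583493 -0.07079722] 18.95
```

View pics/w5.png

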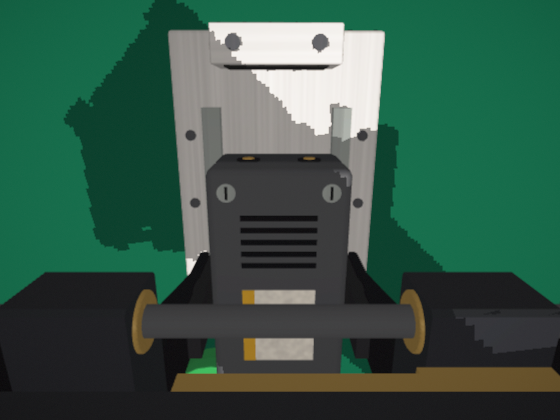

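The wrist view shows the module (cols 209-350) centred between the bars (inner faces ~220/333) and facing the stop (211-343), about 1 mm to the right. I nudge +y and lower.

>>> apply_moves([
  {"translation": [0.001,0.001,-0.008],"turn": [0.001,-0.001,0],"hand": 0.05},
  {"translation": [0,0,-0.008],"turn": [0,0,0],"hand": 0.05},
  {"translation": [0,0,-0.003],"turn": [0,0,0],"hand": 0.05},
  {"translation": [0,0,0],"turn": [0,0,0],"hand": 0.05},
])

```text
time: 19.45
ee_pos: [0.5272, 0.2116, 0.06]
eef_rot: [0.997, -0.08, 0.002, -0.001]
ft_force: [-0.1, -0.1, -5.6]
width: 0.0559
```

```bash
python3 t.py .525 .2127 .042 -9.1
```

```text
shift [-0.0022  0.0011 -0.018 ] turn [-0.0008  0.005   0.0022] t 19.45 F [-0.14 -0.12 -5.61] w 0.05588433667327364
```

>>> apply_moves([
  {"translation": [-0.001,0.001,-0.005],"turn": [-0.001,0.005,0.002],"hand": 0.05},
  {"translation": [0,0,-0.005],"turn": [0,0,0],"hand": 0.05},
  {"translation": [0,0,-0.003],"turn": [0,0,0],"hand": 0.05},
  {"translation": [0,0,0],"turn": [0,0,0],"hand": 0.05},
])

```text
time: 19.85
ee_pos: [0.5262, 0.2127, 0.046]
eef_rot: [0.997, -0.079, -0.0, 0.0]
ft_force: [-0.0, -0.3, -5.1]
width: 0.0553
```

```bash
python3 t.py .526 .2125 .042 -9.1
```

```text
shift [-0.0002 -0.0002 -0.004 ] turn [ 0.0003 -0.0003  0.0001] t 19.85 F [-0.03 -0.29 -5.11] w 0.0553256953298068
```

No side contact and the bottom is below the bar tops. I lower onto the floor.

>>> apply_moves([
  {"translation": [0,0,-0.003],"turn": [0,0,0],"hand": 0.05},
  {"translation": [0,0,-0.002],"turn": [0,0,0],"hand": 0.05},
  {"translation": [0,0,0],"turn": [0,0,0],"hand": 0.05},
])

```text
time: 20.15
ee_pos: [0.5265, 0.2129, 0.0422]
eef_rot: [0.997, -0.079, 0.0, 0.0]
ft_force: [0.1, 0.7, -4.9]
width: 0.056
```

```bash
python3 t.py .526 .2125 .042 -9.1
```

```text
shift [-0.0005 -0.0004 -0.0002] turn [ 0.0007  0.0005 -0.    ] t 20.15 F [ 0.11  0.72 -4.87] w 0.05596036775747315
```

>>> apply_moves([
  {"translation": [0,0,-0.002],"turn": [0,0,0],"hand": 0.05},
  {"translation": [0,0,0],"turn": [0,0,0],"hand": 0.05},
])

```text
time: 20.35
ee_pos: [0.5269, 0.2131, 0.0424]
eef_rot: [0.997, -0.079, 0.001, 0.001]
ft_force: [0.9, -0.3, -4.2]
width: 0.0557
```

>>> apply_moves([
  {"translation": [0,0,-0.002],"turn": [0,0,0],"hand": 0.05},
  {"translation": [0,0,-0.002],"turn": [0,0,0],"hand": 0.05},
  {"translation": [0,0,-0.001],"turn": [0,0,0],"hand": 0.05},
])

```text
time: 20.65
ee_pos: [0.5273, 0.2133, 0.0419]
eef_rot: [0.997, -0.08, 0.002, 0.001]
ft_force: [-4.1, -1.4, 3.6]
width: 0.056
```

```bash
python3 q.py 3;python3 t.py .526 .2125 .042 -9.1
```

```text
t 20.75 T [-0.468  1.457  0.013] sd [0.161 0.38  0.023] F [-6.3  -3.58 10.57] q [ 0.997 -0.079  0.002  0.001] w 0.056066694506572666
[0.527 0.213 0.042] [0.527 0.213 0.042]
shift [-0.0013 -0.0008  0.0001] turn [0.0032 0.0028 0.0004] t 20.8 F [-6.69 -4.32 13.7 ] w 0.0555335123578953
```

On the floor (z 0.042, force up). I unload slightly and slide towards the stop in small steps.

>>> apply_moves([
  {"translation": [0,-0.0005,0.002],"turn": [0.003,0.003,0],"hand": 0.05},
  {"translation": [0.007,-0.0011,0],"turn": [0,0,0],"hand": 0.05},
  {"translation": [0.007,-0.0011,0],"turn": [0,0,0],"hand": 0.05},
  {"translation": [0.007,-0.0011,0],"turn": [0,0,0],"hand": 0.05},
])

```text
time: 21.2
ee_pos: [0.5494, 0.2092, 0.0432]
eef_rot: [0.997, -0.079, -0.0, 0.0]
ft_force: [0.7, 0.3, -4.2]
width: 0.0556
```

```bash
python3 t.py .5648 .2063 .042 -9.1
```

```text
shift [ 0.0154 -0.0029 -0.0012] turn [ 0.     -0.0004 -0.0002] t 21.2 F [ 0.65  0.27 -4.25] w 0.055592734093225724
```

>>> apply_moves([
  {"translation": [0.005,-0.001,-0.001],"turn": [0,0,0],"hand": 0.05},
  {"translation": [0.004,-0.0007,0],"turn": [0,0,0],"hand": 0.05},
  {"translation": [0.001,-0.0002,0],"turn": [0,0,0],"hand": 0.05},
])

```text
time: 21.5
ee_pos: [0.5612, 0.2073, 0.042]
eef_rot: [0.997, -0.08, -0.0, -0.0]
ft_force: [-4.2, -0.5, 2.3]
width: 0.0559
```

```bash
python3 t.py .5648 .2063 .042 -9.1
```

```text
shift [ 0.0036 -0.001   0.    ] turn [-0.0007 -0.0009  0.0008] t 21.5 F [-4.2  -0.55  2.34] w 0.05590064863581271
```

>>> apply_moves([
  {"translation": [0.002,-0.0003,0.0005],"turn": [0,0,0],"hand": 0.05},
  {"translation": [0.002,-0.0003,0],"turn": [0,0,0],"hand": 0.05},
])

```text
time: 21.7
ee_pos: [0.5638, 0.207, 0.0419]
eef_rot: [0.997, -0.079, -0.002, 0.0]
ft_force: [-15.1, -1.2, 10.3]
width: 0.056
```

```bash
python3 q.py 3; python3 t.py .5648 .2063 .042 -9.1
```

```text
t 21.8 T [-0.233  2.106 -0.04 ] sd [0.13  0.687 0.009] F [-10.58  -0.5    5.28] q [ 0.997 -0.079 -0.002  0.   ] w 0.055775596344607964
[0.564 0.207 0.042] [0.564 0.207 0.042]
shift [ 0.001  -0.0006  0.    ] turn [ 0.     -0.004  -0.0002] t 21.85 F [-7.83 -0.74  1.52] w 0.05597631468900263
```

>>> apply_moves([
  {"translation": [0.0015,-0.0002,0.0005],"turn": [0,-0.002,0],"hand": 0.05},
  {"translation": [0.0015,-0.0002,0],"turn": [0,0,0],"hand": 0.05},
])

```text
time: 22.05
ee_pos: [0.5638, 0.2069, 0.042]
eef_rot: [0.997, -0.079, -0.004, 0.001]
ft_force: [-9.4, -2.4, 6.4]
width: 0.0558
```

```bash
python3 q.py 3; python3 t.py .5648 .2063 .042 -9.1
```

```text
t 22.15 T [-0.031  1.837 -0.188] sd [0.026 0.042 0.017] F [-9.4  -1.53  4.77] q [ 0.997 -0.079 -0.004  0.001] w 0.05598596731262912
[0.564 0.207 0.042] [0.564 0.207 0.042]
shift [ 0.001  -0.0006  0.    ] turn [ 0.0013 -0.0075 -0.0013] t 22.2 F [-8.73 -0.15  4.88] w 0.055731252614229836
```

Steady contact with no further motion, within 1 mm of the computed home. I release, back off upward and look.

>>> apply_moves([
  {"translation": [0,0,0],"turn": [0,0,0],"hand": 0.075},
  {"translation": [0,0,0],"turn": [0,0,0],"hand": 0.075},
  {"translation": [0,0,0.03],"turn": [0,0,0],"hand": 0.075},
  {"translation": [0,0,0.04],"turn": [0,0,0],"hand": 0.075},
  {"translation": [-0.02,0,0.04],"turn": [0,0,0],"hand": 0.075},
])

```text
time: 22.7
ee_pos: [0.5435, 0.2046, 0.1502]
eef_rot: [0.997, -0.08, -0.006, 0.002]
ft_force: [0.4, -1.0, 0.3]
width: 0.0743
```

```bash
python3 w.py w6; python3 t.py .5648 .2063 .042 -9.1
```

```text
yaw of tool x deg -9.12 [0.54345591 0.20464745 0.15022657] [ 0.02704472 -0.02751062 -0.02375719] 22.7
shift [ 0.0223 -0.0011 -0.1154] turn [ 0.0006 -0.0062 -0.0024] t 22.75 F [2.9  4.47 5.16] w 0.07435096607544993
```

View pics/w6.png

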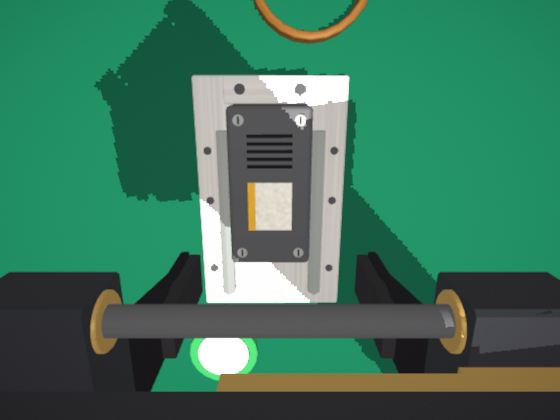

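The module lies between the bars (cols 228-312) with its end at row ~104 at the stop, right way up. The tub and tape are in place. I move the arm clear and check from above.

>>> apply_moves([
  {"translation": [-0.04,-0.03,0.03],"turn": [0,0,0],"hand": 0.075},
  {"translation": [-0.04,-0.03,0.03],"turn": [0,0,0],"hand": 0.075},
  {"translation": [-0.03,-0.03,0.02],"turn": [0,0,0],"hand": 0.075},
  {"translation": [-0.03,-0.02,0],"turn": [0,0,0],"hand": 0.075},
  {"translation": [0,0,0],"turn": [0,0,0],"hand": 0.075},
])

```text
time: 23.25
ee_pos: [0.4119, 0.1041, 0.2302]
eef_rot: [0.997, -0.078, -0.0, -0.001]
ft_force: [0.6, 0.1, 0.0]
width: 0.0748
```

Run:
```python
from h import *
a=cv2.imread("pics/top0.png");b=np.ascontiguousarray(camera("top")[:,:,::-1]);s=camera("scene")[:,:,::-1];cv2.imwrite("pics/top9.png",b)
P=ray(calibration("top"),[(232/6+155,97/6+160)],.01)
print(readout.read_state()["ft_force"],np.abs(b.astype(int)-a)[135:275,280:440].max(2).mean())
for n,(x0,x1,y0,y1) in dict(tub=(145,180,248,282),tape=(188,232,122,164),tin=(378,410,135,168),right=(383,425,178,245),left=(298,340,178,252)).items():print(n,np.abs(b.astype(int)-a)[y0:y1,x0:x1].mean().round(1))
f=cv2.resize(b[155:265,145:230],None,fx=4,fy=4,interpolation=2);t=cv2.resize(b[150:260,290:435],None,fx=3,fy=4,interpolation=2)
cv2.imwrite("pics/final.png",np.hstack([f,t]))
```

```text
[-0.12803269  0.06798927 -0.82524376] 8.05888392857143
tub 54.2
tape 4.3
tin 2.1
right 8.8
left 2.4
```

View pics/final.png

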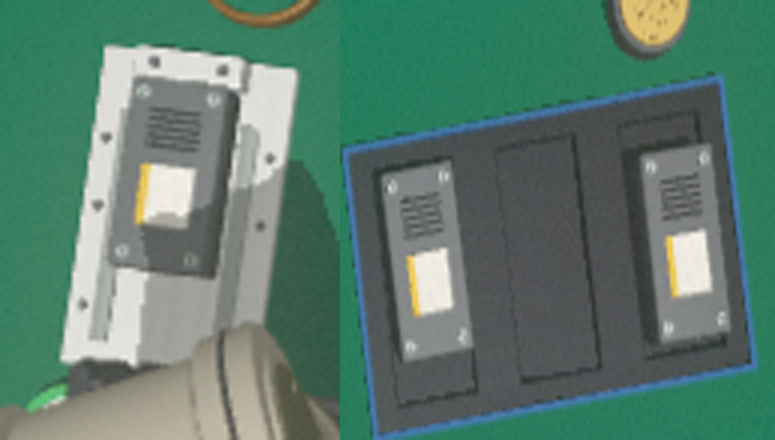

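Run:
```python
from h import *
im=cv2.imread("pics/top9.png");c=calibration("top");g=im.max(2);hsv=cv2.cvtColor(im,cv2.COLOR_BGR2HSV)
m=cv2.inRange(g,95,255);m[(hsv[...,1]>90)&(hsv[...,0]>40)]=0
z=np.zeros_like(m);z[178:245,300:420]=m[178:245,300:420];z=cv2.morphologyEx(cv2.morphologyEx(z,2,np.ones((3,3))),3,np.ones((5,5)))
o=np.array([.5186,-.187]);a=np.radians(6.5);u=np.array([np.cos(a),np.sin(a)]);v=np.array([-u[1],u[0]])
for k in cv2.findContours(z,0,1)[0]:
    if cv2.contourArea(k)>300:
        r=rect(ray(c,k[:,0],.048));d=r[:2]/1e3-o;print(r,"tray xy",d@u,d@v)
# fixture module: screws in the final crop (4x, offset 145,155), at z=.054
P=ray(c,[(145+x/4,155+y/4) for x,y in((144,90),(214,100),(122,250),(191,261))],.054)[:,:2].mean(0)
a=np.radians(-9.1);u=np.array([np.cos(a),np.sin(a)]);d=P-[.5446,.2095];print("fixture xy",d@u,d@[-u[1],u[0]])
```

```text
[517.5 -91.  108.6  55.    7.3] tray xy 0.00977457948047481 0.09550742168009708
[ 522.3 -285.6  108.4   54.3    5.8] tray xy -0.007485621011512195 -0.09838503686065281
fixture xy 0.018334068264874798 0.00022897281606301017
```

The pocket positions are good. The fixture reading of 18.3 mm against 19.4–20.9 expected leaves about 2 mm of doubt. I will confirm with a gentle push from behind with closed fingers.

>>> apply_moves([
  {"translation": [0.025,0.04,0],"turn": [0,0,0],"hand": 0.0},
  {"translation": [0.025,0.04,-0.02],"turn": [0,0,0],"hand": 0.0},
  {"translation": [0.02,0.03,-0.04],"turn": [0,0,0],"hand": 0.0},
  {"translation": [0,0,-0.03],"turn": [0,0,0],"hand": 0.0},
  {"translation": [0,0,0],"turn": [0,0,0],"hand": 0.0},
])

```text
time: 23.85
ee_pos: [0.4887, 0.2221, 0.1408]
eef_rot: [0.997, -0.078, 0.002, -0.005]
ft_force: [-0.8, -0.4, -0.5]
width: 0.0428
```

```bash
python3 t.py .4815 .2195 .042 -9.1
```

```text
shift [-0.0072 -0.0026 -0.0988] turn [-0.0097  0.0054 -0.0027] t 23.85 F [-0.84 -0.44 -0.46] w 0.042846705590284605
```

>>> apply_moves([
  {"translation": [-0.007,-0.003,-0.01],"turn": [-0.01,0.005,-0.003],"hand": 0.0},
  {"translation": [0,0,-0.02],"turn": [0,0,0],"hand": 0.0},
  {"translation": [0,0,-0.015],"turn": [0,0,0],"hand": 0.0},
  {"translation": [0,0,0],"turn": [0,0,0],"hand": 0.0},
])

```text
time: 24.25
ee_pos: [0.4825, 0.2198, 0.0968]
eef_rot: [0.997, -0.08, 0.001, -0.0]
ft_force: [-0.5, 0.0, -0.5]
width: 0.011
```

```bash
python3 t.py .4815 .2195 .042 -9.1
```

```text
shift [-0.001  -0.0003 -0.0548] turn [-0.      0.0024  0.0009] t 24.25 F [-0.46  0.05 -0.45] w 0.010986774141874938
```

>>> apply_moves([
  {"translation": [-0.001,0,-0.02],"turn": [0,0.002,0],"hand": 0.0},
  {"translation": [0,0,-0.02],"turn": [0,0,0],"hand": 0.0},
  {"translation": [0,0,-0.01],"turn": [0,0,0],"hand": 0.0},
  {"translation": [0,0,0],"turn": [0,0,0],"hand": 0.0},
])

```text
time: 24.65
ee_pos: [0.4841, 0.2195, 0.05]
eef_rot: [0.997, -0.081, 0.003, -0.001]
ft_force: [-0.2, 0.4, -0.2]
width: 0.0005
```

```bash
python3 t.py .4815 .2195 .042 -9.1
```

```text
shift [-0.0026  0.     -0.008 ] turn [-0.0006  0.0068  0.0033] t 24.65 F [-0.15  0.37 -0.17] w 0.000490581423412493
```

>>> apply_moves([
  {"translation": [0.003,-0.0005,-0.005],"turn": [0,0.006,0.003],"hand": 0.0},
  {"translation": [0.004,-0.0006,0],"turn": [0,0,0],"hand": 0.0},
  {"translation": [0.003,-0.0005,0],"turn": [0,0,0],"hand": 0.0},
  {"translation": [0.002,-0.0003,0],"turn": [0,0,0],"hand": 0.0},
])

```text
time: 25.05
ee_pos: [0.499, 0.2179, 0.0479]
eef_rot: [0.997, -0.08, 0.002, -0.001]
ft_force: [-0.9, 0.6, -0.4]
width: 0.0004
```

>>> apply_moves([
  {"translation": [0.002,-0.0003,0],"turn": [0,0,0],"hand": 0.0},
  {"translation": [0.0015,-0.0002,0],"turn": [0,0,0],"hand": 0.0},
])

```text
time: 25.25
ee_pos: [0.4991, 0.218, 0.0478]
eef_rot: [0.997, -0.079, -0.001, -0.0]
ft_force: [-6.3, -0.7, 4.9]
width: 0.0005
```

>>> apply_moves([
  {"translation": [0.002,-0.0003,0.001],"turn": [0,0,0],"hand": 0.0},
  {"translation": [0.002,-0.0003,0.0005],"turn": [0,0,0],"hand": 0.0},
  {"translation": [0.002,-0.0003,0.0005],"turn": [0,0,0],"hand": 0.0},
])

```text
time: 25.55
ee_pos: [0.4991, 0.218, 0.0481]
eef_rot: [0.997, -0.078, -0.007, 0.001]
ft_force: [-7.2, 1.8, -1.5]
width: 0.0004
```

```bash
python3 q.py 3
```

```text
t 25.65 T [ 0.227  1.524 -0.038] sd [0.045 0.01  0.023] F [-7.27  1.08 -1.13] q [ 0.997 -0.078 -0.007  0.001] w 5.630045987216369e-05
[0.499 0.218 0.048] [0.499 0.218 0.048]
```

7 N with no downward load and zero motion: it is fully home. I back off, rise and hand in.

>>> apply_moves([
  {"translation": [-0.01,0.0016,0],"turn": [0,-0.01,0],"hand": 0.0},
  {"translation": [-0.01,0.0016,0.01],"turn": [0,0,0],"hand": 0.0},
  {"translation": [0,0,0.04],"turn": [0,0,0],"hand": 0.0},
  {"translation": [0,0,0.045],"turn": [0,0,0],"hand": 0.0},
  {"translation": [0,0,0.045],"turn": [0,0,0],"hand": 0.0},
])

```text
time: 26.2
ee_pos: [0.4732, 0.2201, 0.1891]
eef_rot: [0.997, -0.077, -0.008, 0.003]
ft_force: [1.3, 0.0, 0.5]
width: 0.0006
```

>>> apply_moves([
  {"translation": [-0.03,-0.04,0.03],"turn": [0,0,0],"hand": 0.0},
  {"translation": [0,-0.04,0.02],"turn": [0,0,0],"hand": 0.0},
  {"translation": [0,-0.04,0],"turn": [0,0,0],"hand": 0.0},
  {"translation": [0,0,0],"turn": [0,0,0],"hand": 0.0},
  {"translation": [0,0,0],"turn": [0,0,0],"hand": 0.0},
])

```text
time: 26.7
ee_pos: [0.4487, 0.1072, 0.2484]
eef_rot: [0.997, -0.074, 0.001, 0.0]
ft_force: [-0.0, 0.7, 0.7]
width: 0.0008
```

Run:
```python
from h import *
from bench import order
a=cv2.imread("pics/scene0.png");b=camera("scene")[:,:,::-1]
for n,(x0,x1,y0,y1) in dict(tub=(318,344,118,142),tape=(366,405,192,224),tin=(246,274,298,328)).items():print(n,np.abs(b.astype(int)-a)[y0:y1,x0:x1].mean().round(1))
cv2.imwrite("pics/end.png",b);print(readout.read_state()["ft_force"]);print(order.close_job())
```

```text
tub 1.8
tape 1.2
tin 2.5
[ 0.16763842 -0.39678203  0.01873844]
the job is handed in; nothing more can be done
None
```

The middle module is the one that rattles. It now lies right way up between the guide bars of the aluminium fixture, against the end stop, and I handed the job in at about 27 s.

**Which module:** I lifted and shook the right-hand and middle modules. The wrist moment shifted 0.016 N·m on the right-hand one. On the middle one it shifted 0.061 and, on a repeat, 0.077 N·m. The left-hand module was not shaken, because the loose core was already found.

**Seating in the fixture:** I slid the module in gently, with a peak of about 15 N. A second push from behind at about 7 N, with no downward load, moved it no further.

**Last checks:**
- **Trayed modules:** the right-hand one is back within its pocket and the left-hand one was never touched. Both are in place in the last top view.
- **Other items:** the flux tub, tape roll and tip cleaner look unchanged in the scene view.
- **Arm:** it stood clear, with about zero force on it.

**Disagreements:**
- The top view put the module's centre 1 to 2.5 mm short of home. That is about the calibration error, and I trusted the push test instead.
- A pixel comparison for the tub in the top view was invalid because the arm blocked it; the scene view was clear.
- An early descent drifted about 15 mm sideways and a finger came close to or lightly touched the right-hand module, at under 2 N. I corrected it before gripping.
- The first shake of the right-hand module was confused by the tool tilting, so I repeated it level.

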